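Lock the pill organizer with the slotted latch

ROBOT

A 7-joint arm with a two-finger parallel gripper is mounted at the origin on the work surface. World frame = base frame: x ahead of the robot, y to its left, z up, the work surface at z = 0. Lengths are in m, angles in rad, forces in N, time in s.
With the tool pointing down it reaches from about 0.425 to 1.025 m from the base axis. Payload 3.6 kg.
Tool frame: the origin (TCP) lies between the finger pads; the fingertips stand 17 mm ahead of it and the grasp point (between the pads) lies 2 mm behind it; z points along the fingers, y is the direction in which the jaws open and shut (so a half turn about z gives the same grasp; the last joint's range is limited). The gripper opens to 85 mm and grips with 20 to 120 N. Pads are 22 mm wide; open, the fingers measure 114 mm over their backs; the gripper's body (76 mm by 85 mm) begins 54 mm behind the grasp point. The pads swing forward as they close: fully open they stand 13 mm farther back than shut.
Start: joints at [-1.29, 0.591, 0.048, 1.609, -0.033, 0.943, -0.034], TCP at [0.265, 0.675, 0.248] pointing down, gripper open.
Joint ranges: [-2.69, 2.69], [-0.47, 2.24], [-1.27, 1.36], [0.19, 2.51], [-1.53, 4.68], [0.08, 2.07], [-3.09, 3.09]. Speed limits (rad/s): [2.57, 2.57, 3.14, 3.14, 3.14, 3.14, 3.14].

INTERFACE

Orientations are given as a unit quaternion [w, x, y, z].
In Python, from station import r gives the robot as it stands. The module is installed in compiled form; this text tells all that it offers.
- The arm moves only by the tool servo_tool, never from a script. Its argument "motion" is a list of rows, each a list of 7 numbers: the shift along the tool's x, y, z in m, then the turn, a rotation vector about the tool's x, y, z in degrees, then the closure in counts, from 0 (fully open) to 255 (shut). A call has 1 to 20 rows; each row is the pose to reach, as a shift and turn from the pose measured when the call began, along the tool's axes at that moment; what a row does not reach only later rows make up. A row lasts 1/8 s, in which the tool goes at most 62.5 mm and 10.7 degrees, less where a joint would pass 70% of its speed; a pose out of reach is approached as far as the arm can. A call with a gripper value outside its range is refused whole. The fingers move at their own pace and stop on an object; "grip_force" is the grip in N (left out, the last holds). Time passes only in rows, so rows that repeat a pose let the fingers close. It gives the time, the measured TCP pose, the force and the opening at its end, in the units of the state.
- r.get_state(): the state, without advancing time (a new reading comes with each control period).
- r.get_image(name): name is "side" or "top" or "wrist"; returns a dict with "frame" (384x512x3 uint8, red, green, blue), "fx", "fy", "cx", "cy" (pixels), "position" and "rotation" of the camera in the world. Camera axes: x right, y down, z forward; pixel columns grow to the right and rows downward; lengths in m; the calibration is good to about 2 mm. A picture is of the moment at which its call begins. There is no depth.
- r.sign_off(): hands the job in, once; it reports no verdict.
The state is a dict: "t": time; "joint_pos": joint angles; "joint_velocities": joint speeds; "joint_efforts": joint torques, N m; "tcp_pos": TCP position; "eef_rot": TCP orientation; "ft_force": force on the tool from outside, world axes, zero at the start; "ft_torque": the same for the moment, N m; "grip_width": finger opening in m.
Only numpy, scipy, OpenCV 4.12 (cv2) and the standard library are available. Lean on these libraries where they do the work, as an engineer would, in place of code of your own. Each camera call takes 0.05 s, during which the arm holds its last target. There are 200 camera calls.

TASK

Lock the weekly pill organizer into its cradle on the windowsill: take the flat-bladed key from its holder, rest the blade lightly on the slotted screw of the latch and rotate it until it drops into the slot, then turn clockwise until the latch tab comes up against its stop over the end of the organizer. Then put the key back upright in its holder, all the way down, and let go of it. Be gentle: touch the latch with the key only, never press on it or force it against its stop with more than about 20 N, and leave everything else where it stands.

Things in the scene. Friction and masses are not known exactly. Their poses are not given: they have to be found in the camera images.
- cradle: Fixed grey plastic cradle holding the pill organizer, base plate 56 x 222 x 6 mm. Its origin is on the work surface straight below the latch axis; its +y axis runs from the latch along the organizer, z up. Never moves during the task. The round latch post (30 mm across, top at 37 mm) stands at its origin and carries the tab and, on top, the slotted screw head.
- latch_axis (a point): Point on the latch's axis at the flat top face of the screw head, 50 mm above the work surface; axes of the cradle. The steel head is 28 mm across; a straight slot 4 mm wide, 5 mm deep crosses it from side to side through the axis. The slot's direction is not measured: it lies within 0.6 rad either way of square across the tab, differs each time, and turns with the tab.
- tab (a joint): Angle (rad) of the flat aluminium latch tab, 45 mm long from the axis, 18 mm wide, underside 37 mm above the work surface. At 0 it points to the cradle's -x; grows clockwise from above; at 1.571 it is against its stop, along the cradle's +y over the organizer's end. Starts at 0.25 to 0.6. Screw head and tab turn stiffly (0.06 N m): light rubbing does not move them.
- organizer_center (a point): Centre (half-way up) of the white weekly pill organizer with seven lids in a row, 34 x 150 x 28 mm, lying loose in the cradle, top 34 mm above the work surface, centre 105 mm from the latch axis along the cradle's +y.
- key_grip (a point): Centre of the handle of the loose flat-bladed key (a stubby flat screwdriver, 92 mm long, 70 g), standing upright blade down in the holder at the start. The black handle is a block 34 mm (its x) by 24 mm (its y) by 50 mm (its z); grip it across the 24 mm. z points from blade to handle top.
- key_tip (a point): Middle of the end of the key's steel blade, 67 mm below key_grip along the key's z; same axes. The blade is 16 mm wide (along the key's x), 2.2 mm thick (along its y) and 14 mm long, under a 10 mm round shaft; blade and shaft together stand 42 mm out of the handle.
- holder_mouth (a point): Centre of the mouth of the 21 mm square hole, through the fixed grey holder block (64 x 64 x 45 mm tall); the mouth is in its top face, 45 mm above the work surface. In the holder the key rests on the underside of its handle, so key_grip is 25 mm above this point; it fits at any yaw.
- tumbler: clear glass tumbler, bystander: 70 mm across, 95 mm tall; origin at the centre of its underside
- vial: amber vial with white cap, bystander: 42 mm across, 73 mm tall; origin at the centre of its underside
- pot: terracotta pot with a small succulent, bystander: 72 mm across, about 95 mm tall; origin at the centre of its underside
- spoon: stainless teaspoon lying flat, bystander: 130 mm long, 6 mm high; origin near its middle on its underside
- dish: small blue ceramic dish, bystander: 90 mm across, 28 mm tall; origin at the centre of its underside
- cutter: low white and clear pill cutter box, bystander: 38 x 62 x 22 mm tall; origin at the centre of its underside
- clock: small black alarm clock, bystander: 40 x 85 x 75 mm tall; origin at the centre of its underside
Things that resemble listed ones, but are neither listed nor needed, are in the scene too. What is shaped like the cradle but yellow is not meant. What is shaped like the part that bears key_grip but brown is not meant.

How it is judged:
By the outcome, as a careful person would: the job done as asked, in the order asked, and still so for the second after the job is handed in, with the robot touching nothing.
It also fails if it takes over 64 s, if anything falls off the work surface, if the arm or the gripper's body presses on something with over 40 N, if the wrist force passes 120 N, or if a joint passes its speed limit or range.

## Working session

There is one attempt and no reset: what is moved stays moved. The work goes in short steps, Python scripts to look and compute and a tool call to move; the robot and the scene stay as the last step left them, time stands still between calls to the robot, and variables do not carry over. Pictures are saved under pics/ and viewed, about 8 in all and at most 12, crops included, and the job is handed in when it is done.

Besides the shell and the picture viewer there is one more tool, called after ">>>" by a JSON object that holds its "method" and its "body", one argument or row to a line. servo_tool: Moves the arm, as the interface text tells. Its arguments: {"type":"object","properties":{"motion":{"type":"array","items":{"type":"array","items":{"type":"number"}}},"grip_force":{"type":"number"}},"required":["motion"]}

```bash
mkdir -p pics
cat > h.py <<'E'
from station import r
import numpy as np, cv2
from scipy.spatial.transform import Rotation as R
def snap(name,fn,crop=None,s=1):
    im=r.get_image(name); f=im['frame'][:,:,::-1]
    np.savez('pics/'+fn+'.npz',**{k:np.array(v) for k,v in im.items()})
    if crop: x0,y0,x1,y1=crop; f=f[y0:y1,x0:x1]
    cv2.imwrite('pics/'+fn+'.png',cv2.resize(f,None,fx=s,fy=s,interpolation=cv2.INTER_CUBIC)); return im
def rot(im):
    q=np.array(im['rotation']); 
    return q if q.shape==(3,3) else R.from_quat(q,scalar_first=True).as_matrix()
def ray(im,u,v,z):
    d=rot(im)@np.array([(u-im['cx'])/im['fx'],(v-im['cy'])/im['fy'],1]); p=np.array(im['position'])
    return p+d*(z-p[2])/d[2]
def proj(im,P):
    c=rot(im).T@(np.array(P)-np.array(im['position'])); return im['fx']*c[0]/c[2]+im['cx'],im['fy']*c[1]/c[2]+im['cy']
def load(fn): return dict(np.load('pics/'+fn+'.npz'))
E
python3 - <<'E'
from h import *
for n in ['top','side','wrist']:
    im=snap(n,n+'0',s=1.5 if n=='top' else 1); print(n,im['position'],im['rotation'],im['fx'],im['cx'],im['cy'])
a=cv2.imread('pics/side0.png');b=cv2.imread('pics/wrist0.png')
cv2.imwrite('pics/sw0.png',cv2.resize(np.vstack([a,b]),None,fx=.78,fy=.78))
print(r.get_state())
E
```

```text
top [0.47750665 0.06247464 0.87526278] [-0.03863873  0.71450529 -0.69657213  0.05269267] 363.96866831954117 251.39965391557533 189.613888565582
side [ 0.51114751 -0.76653429  0.78872587] [-0.40377883  0.91419451 -0.03349651  0.0094364 ] 472.65025571699914 255.32263978794822 189.17025204616522
wrist [0.19692134 0.70090099 0.3724267 ] [0.12087779 0.81731517 0.55750894 0.08104476] 316.3614681457487 254.95116331116037 187.18949171569955
{'t': 0.15, 'joint_pos': array([-1.28948977,  0.59193822,  0.04829401,  1.60950987, -0.03330336,
        0.94271311, -0.0336849 ]), 'joint_velocities': array([-2.30296873e-04, -3.50043737e-03,  2.50572421e-04, -3.93213755e-03,
       -7.66965804e-04, -9.26529952e-04,  1.00113189e-05]), 'joint_efforts': array([ 2.70719473e-03, -5.49245310e+01,  1.54962368e+00, -1.98452157e+01,
        9.56593431e-03,  5.68379604e-03, -9.50640441e-06]), 'tcp_pos': array([0.26517009, 0.6741148 , 0.24738822]), 'eef_rot': array([-1.21098438e-04,  1.86255664e-01,  9.82500916e-01, -8.73709048e-04]), 'ft_force': array([ 0.36829408,  0.04240579, -0.64062181]), 'ft_torque': array([ 0.01998696, -0.00979468, -0.00648351]), 'grip_width': 0.0855912132837335}
```

View pics/top0.png

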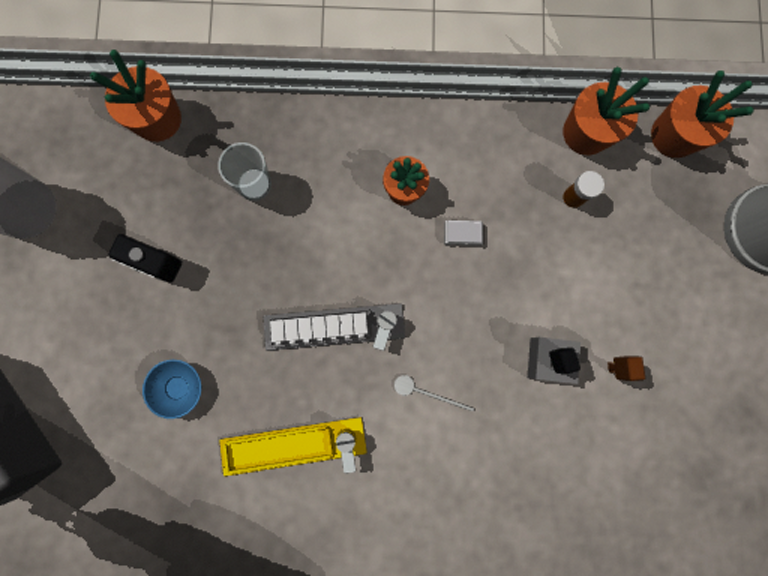

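View pics/sw0.png

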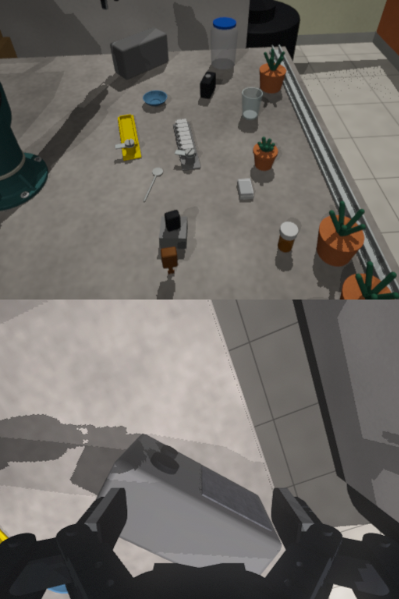

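The top view shows the grey cradle with its latch at about (387,321) of the 1.5x picture, the holder at (558,360) with the black key top at (565,361), and the yellow and brown decoys. I'll crop in on the key and latch.

Run:
```python
from h import *
im=load('top0'); f=im['frame'][:,:,::-1]
a=cv2.resize(f[185:260,160:280],None,fx=6,fy=6,interpolation=cv2.INTER_CUBIC)[:, :720]
b=cv2.resize(f[215:265,340:440],None,fx=6,fy=6,interpolation=cv2.INTER_CUBIC)
b=cv2.copyMakeBorder(b[:150*2],0,0,0,120,cv2.BORDER_CONSTANT)
cv2.imwrite('pics/c.png',np.vstack([a[:300],b]))
print('latch',ray(im,387/1.5,321/1.5,.05),'key',ray(im,565/1.5,361/1.5,.095))
h=f.astype(int)[215:265,345:400]; m=(h.max(2)<40)
ys,xs=np.nonzero(m); print(xs.mean()+345,ys.mean()+215,m.sum())
```

```text
latch [0.52963254 0.03102258 0.05      ] key [ 0.47621677 -0.22243217  0.095     ]
376.1929824561403 240.1859649122807 285
```

View pics/c.png

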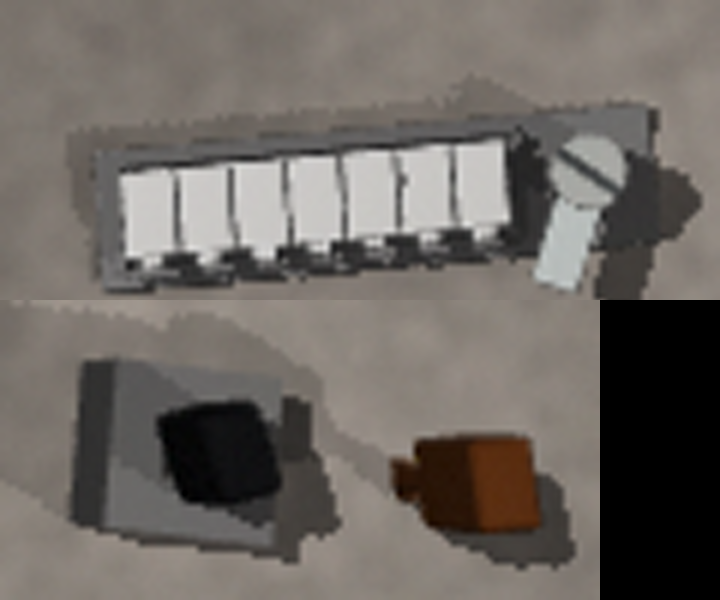

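```bash
cat >> h.py <<'E'
def plan(P,yaw=None):
    "shift (mm) in current tool axes to put TCP at P; turn (deg rotvec) to tool-down with tool y at yaw (deg, world, mod 180)"
    s=r.get_state(); T=R.from_quat(s['eef_rot'],scalar_first=True)
    ty=T.as_matrix()[:,1]; cy=np.degrees(np.arctan2(ty[1],ty[0]))
    if yaw is None: y=cy
    else: y=cy+(yaw-cy+90)%180-90
    a=np.radians(y); Y=np.array([np.cos(a),np.sin(a),0]); Z=np.array([0,0,-1.]); G=np.c_[np.cross(Y,Z),Y,Z]
    rv=(T.inv()*R.from_matrix(G)).as_rotvec(degrees=True)
    print('tcp',s['tcp_pos'].round(4),'yaw',round(cy,2),'j7',round(s['joint_pos'][6],2),'shift mm',(1e3*T.inv().apply(np.array(P)-s['tcp_pos'])).round(2),'rv',rv.round(2),'t',s['t'])
E
python3 - <<'E'
from h import *
im=load('top0')
c=lambda x,y:ray(im,340+x/6,215+(y-300)/6,.095)
a,b,d,e=c(205,402),c(265,402),c(282,490),c(220,500)
print('center',(a+b+d+e)/4, 'long angle',np.degrees(np.arctan2(*((a-e)+(b-d))[1::-1])))
l=lambda x,y,z:ray(im,160+x/6,185+y/6,z)
print('latch',l(588,172,.05),'slot ang',np.degrees(np.arctan2(*(l(555,150,.05)-l(620,192,.05))[1::-1])))
o=l(147,215,.034)-l(482,182,.034);print('cradle y ang',np.degrees(np.arctan2(o[1],o[0])))
t=l(556,285,.04)-l(588,172,.05);print('tab ang',np.degrees(np.arctan2(t[1],t[0])))
plan([.5,.25,.25],90);plan([.48,-.225,.25],95)
E
```

```text
center [ 0.47840235 -0.23073539  0.095     ] long angle 8.73518989486608
latch [0.53038826 0.03103898 0.05      ] slot ang 58.54389912521592
cradle y ang 97.07413673635713
tab ang 165.7058960638143
tcp [0.2652 0.6741 0.2474] yaw 68.53 j7 -0.03 shift mm [-373.76 -308.75   -2.04] rv [-1.000e-01 -1.000e-02 -2.147e+01] t 0.15
tcp [0.2652 0.6741 0.2474] yaw 68.53 j7 -0.03 shift mm [-528.99 -758.11   -1.23] rv [-1.000e-01 -2.000e-02 -2.647e+01] t 0.15
```

>>> {"method": "servo_tool", "body": {
  "motion": [
    [-0.37,-0.31,0,0,0,-25,0],
    [-0.37,-0.31,0,0,0,-25,0],
    [-0.37,-0.31,0,0,0,-25,0],
    [-0.37,-0.31,0,0,0,-25,0],
    [-0.37,-0.31,0,0,0,-25,0],
    [-0.37,-0.31,0,0,0,-25,0],
    [-0.37,-0.31,0,0,0,-25,0],
    [-0.48,-0.73,0,0,0,-30,0],
    [-0.48,-0.73,0,0,0,-30,0],
    [-0.48,-0.73,0,0,0,-30,0],
    [-0.48,-0.73,0,0,0,-30,0],
    [-0.48,-0.73,0,0,0,-30,0],
    [-0.48,-0.73,0,0,0,-30,0],
    [-0.48,-0.73,0,0,0,-30,0],
    [-0.53,-0.765,0,0,0,-30,0],
    [-0.53,-0.765,0,0,0,-30,0],
    [-0.53,-0.765,0,0,0,-30,0]
  ]
}}

```text
t: 2.28
tcp_pos: [0.4787, -0.2347, 0.2487]
eef_rot: [-0.0, -0.072, 0.997, -0.001]
ft_force: [0.5, 0.9, 0.8]
grip_width: 0.0854
```

Run:
```python
from h import *
snap('wrist','w1',s=1.5); plan([.4784,-.2307,.25],98.7)
```

```text
tcp [ 0.4781 -0.2324  0.2484] yaw 98.42 j7 2.14 shift mm [-0.56  1.62 -1.58] rv [-0.06 -0.09 -0.28] t 2.325
```

View pics/w1.png

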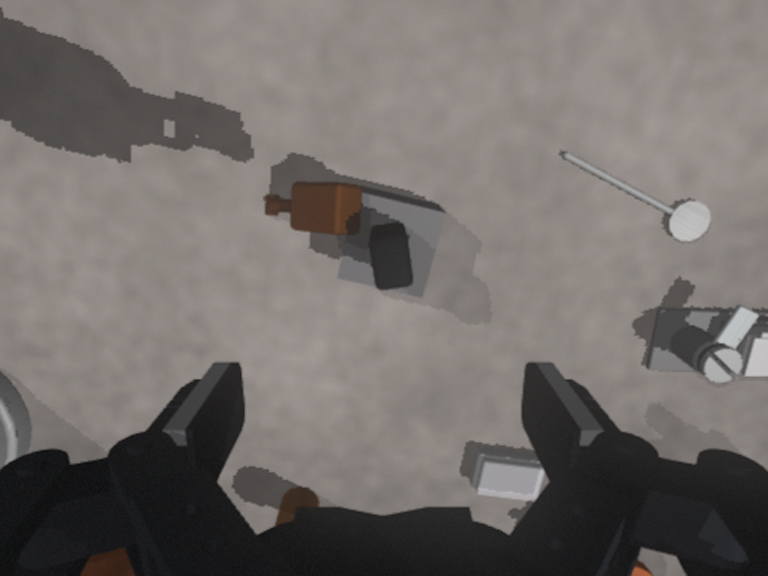

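The wrist view shows the black key top around (391,255)/1.5, the brown one at about (327,208)/1.5, and the latch at (722,363)/1.5. I'll triangulate these with the top view.

Run:
```python
from h import *
from scipy.optimize import least_squares
T=load('top0');W=load('w1')
print(W['position'], rot(W).round(2).tolist())
def tri(a,b):
    f=lambda P:np.r_[np.array(proj(T,P))-a,np.array(proj(W,P))-b]
    s=least_squares(f,[.48,-.2,.05]);print(s.x.round(4),s.fun.round(1));return s.x
A=lambda x,y:np.array([340+x/6,215+(y-300)/6]);B=lambda x,y:np.array([x,y])/1.5
L=lambda x,y:np.array([160+x/6,185+y/6])
print('keytop');tri(A(243,449),B(392,245))
print('brown top center');tri(A(505,485),B(325,205))
print('screw');tri(L(588,172),B(721,363))
for z in (.095,):
    c=[ray(W,x/1.5,y/1.5,z) for x,y in[(371,228),(403,223),(412,286),(379,290)]]
    print(c, np.degrees(np.arctan2(*(c[0]-c[3]+c[1]-c[2])[1::-1])), sum(c)/4)
print('screw top',ray(W,721/1.5,363/1.5,.05),'slot',[ray(W,x/1.5,y/1.5,.05) for x,y in[(707,350),(737,376)]])
```

```text
[ 0.4060518  -0.24500605  0.37394562] [[-0.14, 0.95, 0.28], [0.99, 0.14, 0.04], [-0.0, 0.29, -0.96]]
keytop
[ 0.4705 -0.2314  0.0808] [-2.   3.5 -1.1  1.4]
brown top center
[ 0.4401 -0.2681  0.1696] [-9.5 14.8 -3.7  4.6]
screw
[0.5303 0.031  0.047 ] [-0.   0.1 -0.   0.1]
[array([ 0.45757057, -0.24523641,  0.095     ]), array([ 0.45185951, -0.22690343,  0.095     ]), array([ 0.48963811, -0.21529536,  0.095     ]), array([ 0.49515425, -0.23502597,  0.095     ])] -163.8534834699803 [ 0.47355561 -0.23061529  0.095     ]
screw top [0.5291021  0.02851388 0.05      ] slot [array([0.52040428, 0.01455005, 0.05      ]), array([0.53772922, 0.04421086, 0.05      ])]
```

Run:
```python
from h import *
T=load('top0');W=load('w1');S=load('side0')
for z in(.012,.05,.095,.15):print(z,ray(T,424,245.8,z).round(3),ray(W,217,137,z).round(3),ray(S,170/.78,258/.78,z).round(3))
s1=snap('side','s1');t1=snap('top','t1')
c=lambda f,x0,y0:cv2.resize(f['frame'][y0:y0+100,x0:x0+130,::-1],(390,300),interpolation=cv2.INTER_CUBIC)
cv2.imwrite('pics/cmp.png',np.vstack([np.hstack([c(S,150,260),c(s1,150,260)]),np.hstack([c(T,330,190),c(t1,330,190)])]))
```

```text
0.012 [ 0.467 -0.365  0.012] [ 0.461 -0.282  0.012] [ 0.467 -0.296  0.012]
0.05 [ 0.467 -0.347  0.05 ] [ 0.455 -0.278  0.05 ] [ 0.469 -0.319  0.05 ]
0.095 [ 0.468 -0.324  0.095] [ 0.448 -0.273  0.095] [ 0.472 -0.346  0.095]
0.15 [ 0.468 -0.297  0.15 ] [ 0.44  -0.268  0.15 ] [ 0.475 -0.38   0.15 ]
```

View pics/cmp.png

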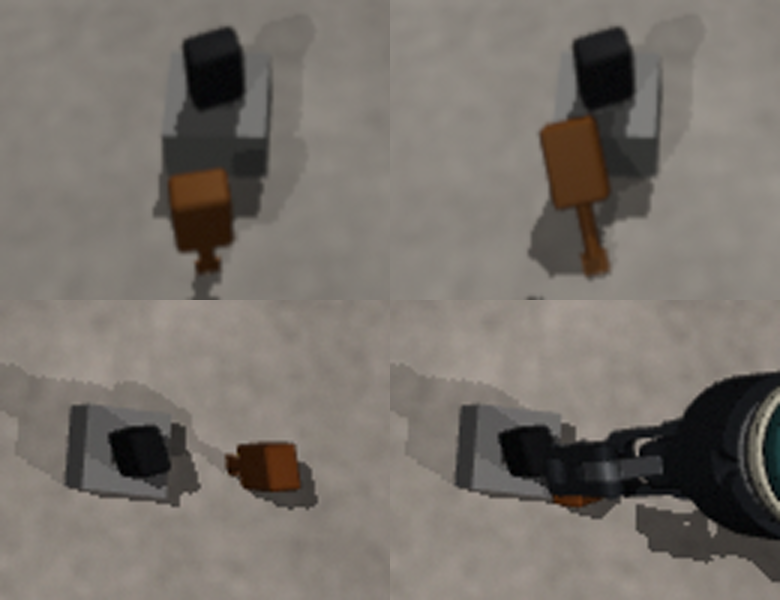

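The brown decoy was standing on its blade and has fallen over by itself towards the holder (the arm was 15 cm above it). I need to see where it came to rest, and whether it has stopped, before going down.

>>> {"method": "servo_tool", "body": {
  "motion": [
    [0,0,0,0,0,0,150],
    [0,0,0,0,0,0,150],
    [0,0,0,0,0,0,150],
    [0,0,0,0,0,0,150]
  ]
}}

```text
t: 2.92
tcp_pos: [0.4778, -0.2302, 0.2485]
eef_rot: [-0.001, -0.075, 0.997, -0.0]
ft_force: [0.5, -0.1, 0.5]
grip_width: 0.0351
```

Run:
```python
from h import *
s=snap('side','s2');w=snap('wrist','w2')
c=lambda f,x0,y0,W:cv2.resize(f['frame'][y0:y0+100,x0:x0+W,::-1],(W*5,500),interpolation=cv2.INTER_CUBIC)
cv2.imwrite('pics/cmp2.png',np.hstack([c(s,190,260,60),c(w,190,95,100)]))
print(r.get_state()['grip_width'])
```

```text
0.03547040240785822
```

View pics/cmp2.png

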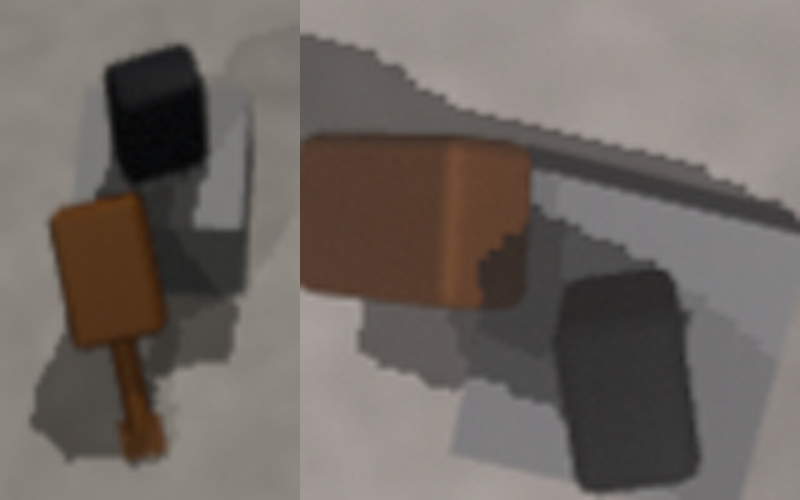

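Run:
```python
from h import *
from scipy.optimize import least_squares
S=load('s2');W=load('w2')
w=lambda x,y:np.array([190+(x-300)/5,95+y/5]); s=lambda x,y:np.array([190+x/5,260+y/5])
def tri(a,b,n):
    f=lambda P:np.r_[np.array(proj(S,P))-a,np.array(proj(W,P))-b]
    q=least_squares(f,[.45,-.26,.06]);print(n,q.x.round(4),q.fun.round(1))
tri(s(53,213),w(445,137),'crease-L'); tri(s(138,195),w(440,305),'crease-R')
tri(s(110,75),w(560,310),'keyA?');tri(s(185,45),w(578,490),'keyR?')
c=[ray(W,*w(x,y),.095) for x,y in[(562,310),(670,270),(700,480),(578,492)]]
print('wrist key pts z=.095',[k.round(4).tolist() for k in c])
for z in(.045,.06,.08,.1):print(z,'end-right edge',ray(W,*w(530,150),z).round(3),ray(W,*w(522,308),z).round(3))
```

```text
crease-L [ 0.4379 -0.2711  0.0675] [-1.1  0.3  0.1  0.6]
crease-R [ 0.4694 -0.268   0.0707] [-0.6  0.3  0.1  0.4]
keyA? [ 0.4598 -0.2442  0.1087] [-2.   0.9  0.2  1. ]
keyR? [ 0.4888 -0.2368  0.1145] [-0.9  0.6  0.1  0.5]
wrist key pts z=.095 [[0.4616, -0.2443, 0.095], [0.4516, -0.2263, 0.095], [0.4893, -0.2146, 0.095], [0.495, -0.2366, 0.095]]
0.045 end-right edge [ 0.44  -0.256  0.045] [ 0.473 -0.253  0.045]
0.06 end-right edge [ 0.438 -0.255  0.06 ] [ 0.469 -0.253  0.06 ]
0.08 end-right edge [ 0.436 -0.254  0.08 ] [ 0.465 -0.252  0.08 ]
0.1 end-right edge [ 0.434 -0.253  0.1  ] [ 0.461 -0.251  0.1  ]
```

Brown now leans on the holder's -x/-y edge and is still; its top is about z 0.071 and it crowds the -y finger. I'll grip high on the key, turn it in its hole away from brown, then regrip lower.

Run:
```python
from h import *
plan([.4755,-.2305,.0935],104)
```

```text
tcp [ 0.4778 -0.2303  0.2484] yaw 98.61 j7 2.14 shift mm [  2.03   0.17 154.94] rv [-0.   -0.11 -5.39] t 3.025
```

>>> {"method": "servo_tool", "body": {
  "motion": [
    [0.002,0,0.05,0,0,-5.4,140],
    [0.002,0,0.1,0,0,-5.4,140],
    [0.002,0,0.125,0,0,-5.4,140],
    [0.002,0,0.145,0,0,-5.4,140],
    [0.002,0,0.155,0,0,-5.4,140],
    [0.002,0,0.155,0,0,-5.4,140],
    [0.002,0,0.155,0,0,-5.4,255],
    [0.002,0,0.155,0,0,-5.4,255],
    [0.002,0,0.155,0,0,-5.4,255],
    [0.002,0,0.155,0,0,-5.4,255]
  ],
  "grip_force": 25
}}

```text
t: 4.28
tcp_pos: [0.4761, -0.2308, 0.0942]
eef_rot: [-0.0, -0.122, 0.993, -0.0]
ft_force: [-0.6, 1.1, 6.1]
grip_width: 0.0236
```

>>> {"method": "servo_tool", "body": {
  "motion": [
    [0,0,-0.002,0,0,0,255],
    [0,0,-0.002,0,0,-10,255],
    [0,0,-0.002,0,0,-20,255],
    [0,0,-0.002,0,0,-30,255],
    [0,0,-0.002,0,0,-40,255],
    [0,0,-0.002,0,0,-45,255],
    [0,0,-0.002,0,0,-45,255],
    [0,0,0,0,0,-45,255],
    [0,0,0,0,0,-45,255],
    [0,0,0,0,0,-45,150],
    [0,0,0,0,0,-45,150],
    [0,0,0,0,0,-45,150],
    [0,0,0.01,0,0,-45,150],
    [0,0,0.02,0,0,-45,150],
    [0,0,0.02,0,0,-45,150],
    [0,0,0.02,0,0,-45,150]
  ]
}}

```text
t: 6.28
tcp_pos: [0.4759, -0.2308, 0.0739]
eef_rot: [-0.001, -0.493, 0.87, -0.0]
ft_force: [0.4, 0.0, -0.9]
grip_width: 0.0351
```

>>> {"method": "servo_tool", "body": {
  "motion": [
    [0,0,0,0,0,0,255],
    [0,0,0,0,0,0,255],
    [0,0,0,0,0,0,255],
    [0,0,0,0,0,0,255],
    [0,0,0,0,0,0,255]
  ],
  "grip_force": 70
}}

```text
t: 6.9
tcp_pos: [0.4763, -0.2309, 0.0742]
eef_rot: [-0.0, -0.493, 0.87, -0.0]
ft_force: [-0.4, -0.5, 3.6]
grip_width: 0.023
```

Run:
```python
from h import *
s=snap('side','s3');w=snap('wrist','w3')
c=lambda f,x0,y0,W,H,k:cv2.resize(f['frame'][y0:y0+H,x0:x0+W,::-1],(W*k,500),interpolation=cv2.INTER_CUBIC)
cv2.imwrite('pics/g3.png',np.hstack([c(s,180,240,80,100,5),c(w,80,130,380,250,1)]))
plan([.5297,.0298,.125],148.5); st=r.get_state(); print(st['joint_pos'].round(2),st['grip_width'],st['ft_force'])
```

```text
tcp [ 0.4762 -0.2309  0.0741] yaw 149.02 j7 2.74 shift mm [-250.97   88.38  -51.12] rv [-0.01 -0.06  0.52] t 7.0
[ 0.47  0.63 -0.14  2.15  0.23  0.37  2.74] 0.023094924599753448 [-0.36820227 -0.0386206   4.69234676]
```

View pics/g3.png

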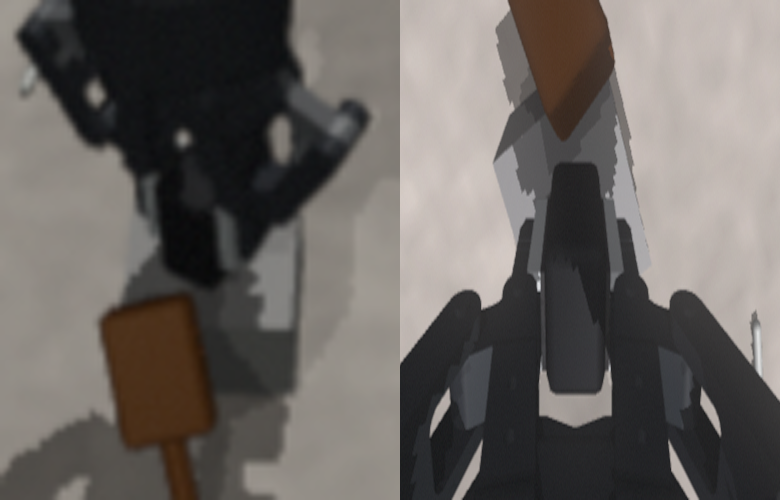

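Run:
```python
from h import *
w=load('w3'); s=r.get_state(); T=R.from_quat(s['eef_rot'],scalar_first=True)
for n,x,y,z in[('top far',577,392,.095),('top near',577,253,.095),('bottom near',576,163,.045)]:
    p=ray(w,80+x-400,130+y/2,z); print(n,p.round(4),'tool mm',(1e3*T.inv().apply(p-s['tcp_pos'])).round(1))
t=load('top0');f=t['frame'][:,:,::-1]
# holder block top face: crop corners from earlier view (px in 6x crop)
c=lambda x,y,z:ray(t,340+x/6,215+(y-300)/6,z)
print('holder top L edge',c(117,360,.045),c(103,527,.045))
```

```text
top far [ 0.4834 -0.2173  0.095 ] tool mm [-15.3   0.8 -20.9]
top near [ 0.4676 -0.2438  0.095 ] tool mm [ 15.5   0.8 -20.8]
bottom near [ 0.4686 -0.2426  0.045 ] tool mm [13.9  0.5 29.2]
holder top L edge [ 0.51069877 -0.20187778  0.045     ] [ 0.44777415 -0.19565653  0.045     ]
```

The key is centred in the hand to within about 1 mm. Lifting it out and moving to just above the latch.

>>> {"method": "servo_tool", "body": {
  "motion": [
    [0,0,-0.03,0,0,0,255],
    [0,0,-0.06,0,0,0,255],
    [0,0,-0.088,0,0,0,255],
    [0,0,-0.088,0,0,0,255],
    [-0.06,0.02,-0.09,0,0,0,255],
    [-0.12,0.04,-0.09,0,0,0,255],
    [-0.18,0.06,-0.09,0,0,0,255],
    [-0.23,0.08,-0.08,0,0,0,255],
    [-0.251,0.088,-0.066,0,0,0,255],
    [-0.251,0.088,-0.066,0,0,0,255],
    [-0.251,0.088,-0.066,0,0,0,255]
  ]
}}

```text
t: 8.38
tcp_pos: [0.5291, 0.028, 0.1391]
eef_rot: [-0.002, -0.492, 0.871, -0.0]
ft_force: [-0.6, -0.6, -0.8]
grip_width: 0.0233
```

Run:
```python
from h import *
s=snap('side','s4');w=snap('wrist','w4');t=snap('top','t4')
plan([.5297,.0298,.13],148.5); st=r.get_state();print(st['joint_pos'].round(2),st['ft_force'],st['ft_torque'])
tip=st['tcp_pos']-[0,0,.0712]
for n,i in(('s',s),('w',w),('t',t)):print(n,np.round(proj(i,tip),1),np.round(proj(i,[.5297,.0298,.05]),1))
u,v=np.round(proj(s,[.5297,.0298,.05])).astype(int);u2,v2=np.round(proj(w,[.5297,.0298,.05])).astype(int)
print(u,v,u2,v2)
c=lambda f,u,v,W,H,k:cv2.resize(f['frame'][max(0,v-H//2):v+H//2,max(0,u-W//2):u+W//2,::-1],None,fx=k,fy=k,interpolation=cv2.INTER_CUBIC)
a=c(s,u,v,50,70,8)
b=c(w,u2,v2,130,180,3)
b=b[:560]; a=a[:560]; h=min(len(a),len(b)); cv2.imwrite('pics/g4.png',np.hstack([a[:h],b[:h]])); print(a.shape,b.shape)
```

```text
tcp [0.5299 0.0276 0.14  ] yaw 148.84 j7 2.28 shift mm [-1.84  1.32  9.99] rv [-0.03 -0.11  0.34] t 8.525
[-0.01  0.51 -0.17  2.12  0.18  0.52  2.28] [-0.21548663  0.09453464 -0.51390902] [-0.00028227  0.00467877 -0.02671095]
s [242.6 188.1] [242.7 193.5]
w [254.3 209.2] [256.2 202.3]
t [259.9 213.4] [258.5 214. ]
243 194 256 202
(560, 400, 3) (540, 390, 3)
```

View pics/g4.png

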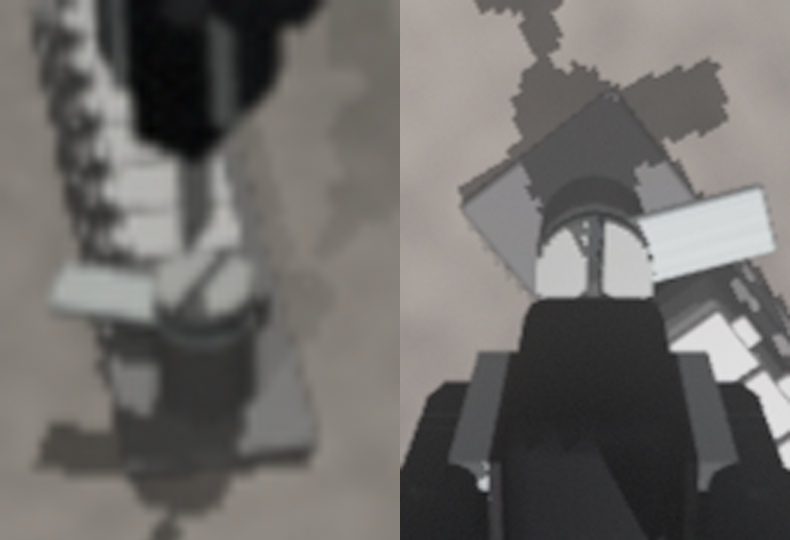

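Run:
```python
from h import *
w=load('w4')
f=w['frame'][165:220,226:292,::-1]; cv2.imwrite('pics/z4.png',cv2.resize(f,None,fx=11,fy=11,interpolation=cv2.INTER_NEAREST))
```

```text
(no output)
```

View pics/z4.png

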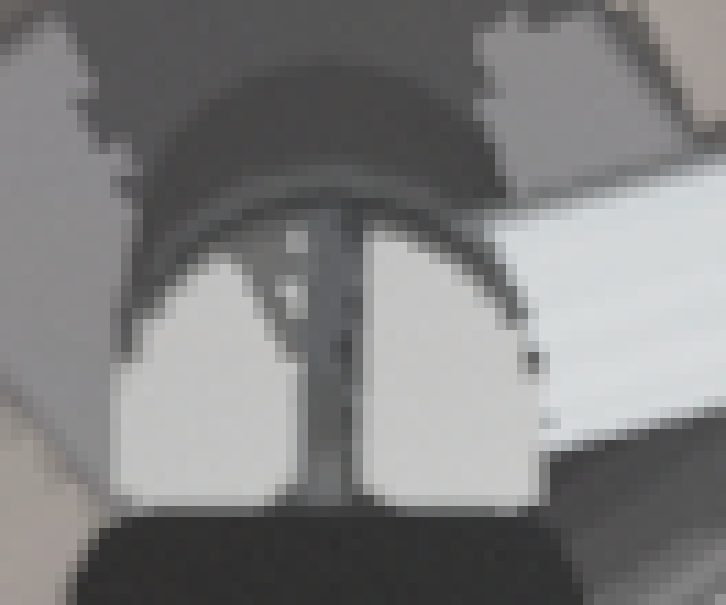

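Run:
```python
from h import *
w=load('w4'); g=w['frame'].mean(2).astype(int)
for v in range(184,212,2): print(v,g[v,248:264])
st=r.get_state();T=R.from_quat(st['eef_rot'],scalar_first=True)
for d in([8,0],[0,0]):
  for L in(71.2,72): print(d,L,np.round(proj(w,st['tcp_pos']+T.apply([d[0]/1e3,0,L/1e3])),1))
```

```text
184 [69 70 75 78 83 87 90 93 88 74 69 77 78 73 71 68]
186 [ 93  97  99 102 148 142 101  97  97  82  75 131 160 147 135 114]
188 [109 109 108 108 109 112 104  96  98  98  97 160 193 194 194 195]
190 [155 109 110 129 143 125 102  97  97  99 106 164 195 194 195 195]
192 [193 155 109 110 163 151  98  97  99  83  87 162 195 195 195 195]
194 [193 194 155 110 109 104  98  98  97  94 101 163 195 196 195 195]
196 [193 193 193 154 110 104  98  97  82  68 107 169 195 195 196 195]
198 [193 193 194 193 189 145  94  96  97  81 109 170 195 195 195 195]
200 [192 193 193 194 180 134  91  90  90  94 123 173 195 195 195 196]
202 [194 194 195 195 181 134  92  91  91  77 128 180 195 196 196 197]
204 [193 194 194 195 181 135  93  90  90  85 133 181 196 196 197 197]
206 [195 194 195 195 179 135 101 103 102  86 134 183 196 197 198 197]
208 [195 194 194 187 163 124 105 110 110  89 129 181 196 197 197 198]
210 [175 173 147 104  81  88  97  99  99  86  69  76 122 160 176 178]
[8, 0] 71.2 [254.3 197.5]
[8, 0] 72 [254.3 197.1]
[0, 0] 71.2 [254.3 209. ]
[0, 0] 72 [254.3 208.5]
```

Zoomed wrist view: the slot (strip centre about u 255.6) runs almost along the blade (u about 255.0), and the head centre is near (256,203). So the blade is within about 0.5 mm and 2–3° of the slot. I'll touch down about 10° counter-clockwise of it and then search clockwise.

>>> {"method": "servo_tool", "body": {
  "motion": [
    [-0.0018,0.0005,0.008,0,0,-8,255],
    [-0.0018,0.0005,0.014,0,0,-8,255],
    [-0.0018,0.0005,0.017,0,0,-8,255],
    [-0.0018,0.0005,0.017,0,0,-8,255],
    [-0.0018,0.0005,0.017,0,0,-8,255]
  ]
}}

```text
t: 9.15
tcp_pos: [0.5305, 0.0294, 0.1232]
eef_rot: [-0.001, -0.551, 0.835, -0.001]
ft_force: [0.0, -0.5, -0.4]
grip_width: 0.0231
```

>>> {"method": "servo_tool", "body": {
  "motion": [
    [0,0,0.0005,0,0,0,255],
    [0,0,0.001,0,0,0,255],
    [0,0,0.001,0,0,0,255]
  ]
}}

```text
t: 9.52
tcp_pos: [0.5305, 0.0294, 0.1222]
eef_rot: [-0.001, -0.551, 0.835, -0.001]
ft_force: [-0.7, -0.2, -1.0]
grip_width: 0.0233
```

>>> {"method": "servo_tool", "body": {
  "motion": [
    [0,0,0.0005,0,0,0,255],
    [0,0,0.001,0,0,0,255],
    [0,0,0.001,0,0,0,255]
  ]
}}

```text
t: 9.9
tcp_pos: [0.5305, 0.0294, 0.1211]
eef_rot: [-0.001, -0.551, 0.835, -0.001]
ft_force: [0.1, 0.3, -1.3]
grip_width: 0.0235
```

>>> {"method": "servo_tool", "body": {
  "motion": [
    [0,0,0.0003,0,0,0,255],
    [0,0,0.0005,0,0,0,255],
    [0,0,0.0005,0,0,0,255]
  ]
}}

```text
t: 10.28
tcp_pos: [0.5306, 0.0293, 0.1206]
eef_rot: [-0.001, -0.55, 0.835, -0.001]
ft_force: [-0.1, -0.5, 0.2]
grip_width: 0.0232
```

>>> {"method": "servo_tool", "body": {
  "motion": [
    [0,0,0.0003,0,0,0,255],
    [0,0,0.0005,0,0,0,255],
    [0,0,0.0005,0,0,0,255]
  ]
}}

```text
t: 10.65
tcp_pos: [0.5306, 0.0294, 0.1202]
eef_rot: [-0.001, -0.551, 0.835, -0.001]
ft_force: [-0.7, 0.1, -0.7]
grip_width: 0.0229
```

>>> {"method": "servo_tool", "body": {
  "motion": [
    [0,0,0.0003,0,0,0,255],
    [0,0,0.0005,0,0,0,255],
    [0,0,0.0005,0,0,0,255]
  ]
}}

```text
t: 11.02
tcp_pos: [0.5306, 0.0294, 0.1197]
eef_rot: [-0.001, -0.551, 0.835, -0.001]
ft_force: [0.1, -0.7, 0.7]
grip_width: 0.0234
```

>>> {"method": "servo_tool", "body": {
  "motion": [
    [0,0,0.0003,0,0,0,255],
    [0,0,0.0005,0,0,0,255],
    [0,0,0.0005,0,0,0,255]
  ]
}}

```text
t: 11.4
tcp_pos: [0.5306, 0.0294, 0.1192]
eef_rot: [-0.001, -0.55, 0.835, -0.001]
ft_force: [-0.3, 0.6, 0.9]
grip_width: 0.0234
```

>>> {"method": "servo_tool", "body": {
  "motion": [
    [0,0,0.0003,0,0,0,255],
    [0,0,0.0005,0,0,0,255],
    [0,0,0.0005,0,0,0,255]
  ]
}}

```text
t: 11.78
tcp_pos: [0.5306, 0.0294, 0.1187]
eef_rot: [-0.001, -0.55, 0.835, -0.001]
ft_force: [-0.2, 0.5, 1.0]
grip_width: 0.0232
```

>>> {"method": "servo_tool", "body": {
  "motion": [
    [0,0,0.0005,0,0,0,255],
    [0,0,0.001,0,0,0,255],
    [0,0,0.001,0,0,0,255]
  ]
}}

```text
t: 12.15
tcp_pos: [0.5306, 0.0295, 0.1177]
eef_rot: [-0.001, -0.551, 0.835, -0.001]
ft_force: [-1.1, -0.1, 0.3]
grip_width: 0.0234
```

Run:
```python
from h import *
s=snap('side','s5');w=snap('wrist','w5')
s2=r.get_state();print(s2['ft_force'],s2['ft_torque'],s2['tcp_pos'])
a=cv2.resize(s['frame'][155:211,215:275,::-1],None,fx=7,fy=10,interpolation=cv2.INTER_CUBIC)
b=cv2.resize(w['frame'][165:221,220:290,::-1],None,fx=5,fy=10,interpolation=cv2.INTER_CUBIC)
cv2.imwrite('pics/z5.png',np.hstack([a,b]))
```

```text
[-0.54577274  0.14208559  1.38088633] [ 0.12694934  0.07000352 -0.00730598] [0.53057204 0.02945734 0.11764528]
```

View pics/z5.png

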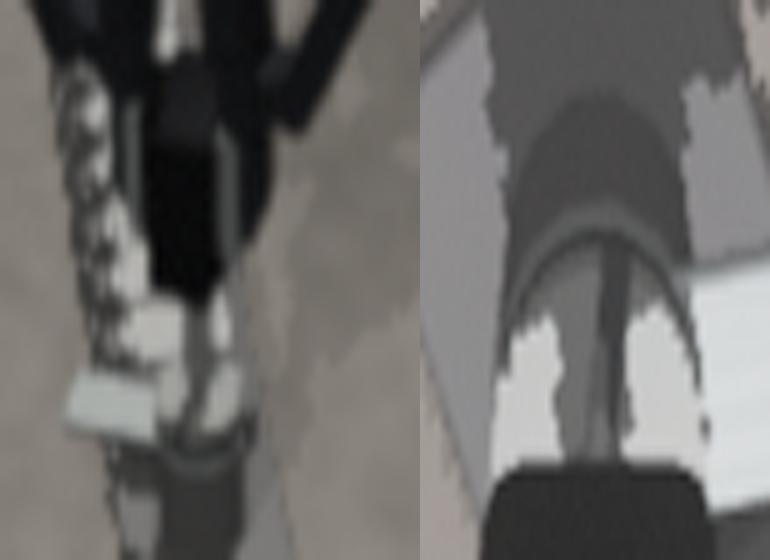

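Run:
```python
from h import *
w=load('w5'); g=w['frame'].mean(2).astype(int)
for v in range(186,214,2): print(v,g[v,244:268])
st=r.get_state();T=R.from_quat(st['eef_rot'],scalar_first=True)
for L in(65,68,71.2): print(L,[np.round(proj(w,st['tcp_pos']+T.apply([x/1e3,0,L/1e3])),1).tolist() for x in(8,0)])
print('axis',np.round(proj(w,[.5297,.0298,.05]),1))
F=[];M=[]
for i in range(6):
    r.get_image('top');q=r.get_state();F.append(q['ft_force']);M.append(q['ft_torque'])
print(np.mean(F,0),np.std(F,0),np.mean(M,0))
```

```text
186 [71 70 73 76 83 87 90 91 92 92 93 93 92 93 89 91 90 86 81 77 74 73 71 70]
188 [81 88 91 89 86 86 78 73 68 65 62 63 65 67 64 65 72 82 85 88 90 89 88 84]
190 [86 76 69 67 70 79 83 82 88 90 91 86 75 67 65 66 64 66 69 69 68 75 82 87]
192 [ 76  86  87  91  94  99  99 104 107 108 110 103  80  66  65  65  66  70
  86  95  93  91  84  72]
194 [ 99 100 106 111 109 110 111 109 111 110 111  96  73  66  65  66  66  78
 100 110 108 108 104 107]
196 [130 146 127 111 110 108 110 110 109 110 110  86  63  64  67  65  69  91
 129 147 146 179 201 200]
198 [199 199 198 158 110 110 110 109 109 109 105  86  73  68  67  66  77 163
 200 201 200 201 201 202]
200 [199 199 199 172 127 110 110 110 109 109 100  91  91  79  65  63  89 167
 201 201 201 201 201 201]
202 [198 198 199 188 146 110 108 109 110 105  95  90  90  78  64  69  89 166
 202 201 201 202 202 201]
204 [199 199 159 109 109 109 109 109 108  99  90  90  90  78  66  73  97 108
 169 201 202 201 201 202]
206 [199 200 174 127 110 109 109 108 109  97  97 104 104  86  65  83 102 109
 153 193 202 202 202 202]
208 [200 200 199 160 109 109 109 110 107  94  99 110 110 104  85  91 131 147
 181 203 202 203 203 204]
210 [180 179 181 180 143  99  94  86  84  87  96 100 100  91  82  81 126 166
 180 182 182 182 183 181]
212 [46 47 47 49 47 46 46 47 48 46 49 48 47 46 48 48 48 48 47 48 48 48 48 49]
65 [[254.9, 199.8], [254.9, 211.6]]
68 [[254.9, 198.3], [254.9, 209.9]]
71.2 [[254.9, 196.7], [254.9, 208.2]]
axis [256.4 210.2]
[-0.35260148  0.15477098  1.10546973] [0.83783627 0.51342591 0.45654077] [ 0.09284536  0.09682717 -0.0397305 ]
```

The blade now seems to be just touching (+1.8 N on average). Rotating clockwise onto the slot with slight downward pressure.

>>> {"method": "servo_tool", "body": {
  "motion": [
    [0,0,0.0003,0,0,0,255],
    [0,0,0.0005,0,0,2,255],
    [0,0,0.0005,0,0,4,255],
    [0,0,0.0005,0,0,6,255],
    [0,0,0.0005,0,0,8,255],
    [0,0,0.0005,0,0,8,255]
  ]
}}

```text
t: 13.3
tcp_pos: [0.5306, 0.0295, 0.1171]
eef_rot: [-0.001, -0.491, 0.871, -0.001]
ft_force: [-0.3, 0.4, -1.2]
grip_width: 0.0234
```

>>> {"method": "servo_tool", "body": {
  "motion": [
    [0,0,0.0003,0,0,1,255],
    [0,0,0.0005,0,0,2,255],
    [0,0,0.0008,0,0,2,255],
    [0,0,0.001,0,0,2,255],
    [0,0,0.001,0,0,2,255]
  ]
}}

```text
t: 13.92
tcp_pos: [0.5306, 0.0295, 0.1162]
eef_rot: [-0.0, -0.475, 0.88, -0.001]
ft_force: [-0.4, -0.8, -0.4]
grip_width: 0.0233
```

>>> {"method": "servo_tool", "body": {
  "motion": [
    [0,0,0.0005,0,0,0,255],
    [0,0,0.001,0,0,0,255],
    [0,0,0.001,0,0,0,255]
  ]
}}

```text
t: 14.3
tcp_pos: [0.5307, 0.0295, 0.1159]
eef_rot: [-0.0, -0.475, 0.88, -0.001]
ft_force: [-1.2, 1.4, 7.0]
grip_width: 0.0234
```

>>> {"method": "servo_tool", "body": {
  "motion": [
    [0,0,0.0005,0,0,0,255],
    [0,0,0.001,0,0,0,255],
    [0,0,0.001,0,0,0,255]
  ]
}}

```text
t: 14.68
tcp_pos: [0.5307, 0.0296, 0.1159]
eef_rot: [-0.0, -0.476, 0.88, -0.001]
ft_force: [-1.9, -0.7, 9.8]
grip_width: 0.0236
```

The blade bottomed in the slot at TCP z 0.1159, which puts the tip at 0.0447 (slot floor is at 0.045). It had already slipped into the slot during the light descent. Easing off and turning clockwise.

>>> {"method": "servo_tool", "body": {
  "motion": [
    [0,0,-0.0007,0,0,0,255],
    [0,0,-0.0007,0,0,4,255],
    [0,0,-0.0007,0,0,8,255],
    [0,0,-0.0007,0,0,12,255],
    [0,0,-0.0007,0,0,16,255],
    [0,0,-0.0007,0,0,20,255],
    [0,0,-0.0007,0,0,20,255]
  ]
}}

```text
t: 15.55
tcp_pos: [0.5301, 0.03, 0.1163]
eef_rot: [-0.001, -0.316, 0.949, -0.001]
ft_force: [-0.3, 0.8, -0.4]
grip_width: 0.0227
```

```bash
cat > st.py <<'E'
from h import *
w=snap('wrist','wl');F=[];M=[]
for i in range(3):
    q=r.get_state();F.append(q['ft_force']);M.append(q['ft_torque']);r.get_image('wrist')
print(np.mean(F,0).round(2),np.mean(M,0).round(3));plan([.53,.03,.1166],80)
# tab direction from bright pixels in ring 20..43 mm at z=.04
im=r.get_image('top');g=im['frame'].astype(int)
c=np.array([.53,.0305])
for a in range(85,175,3):
    v=[]
    for d in(.024,.030,.036,.041):
        p=[c[0]+d*np.cos(np.radians(a)),c[1]+d*np.sin(np.radians(a)),.04];u,vv=proj(im,p);v.append(int(g[int(round(vv)),int(round(u))].mean()))
    print(a,v,end=' ')
E
python3 st.py
```

```text
[-1.54  1.43 -0.62] [0.425 0.344 0.028]
tcp [0.5302 0.0299 0.1163] yaw 126.84 j7 2.0 shift mm [ 0.11  0.17 -0.28] rv [-0.11 -0.08 46.84] t 15.75
85 [48, 45, 70, 51] 88 [48, 45, 69, 53] 91 [49, 46, 66, 51] 94 [49, 45, 63, 50] 97 [49, 45, 61, 48] 100 [49, 47, 50, 48] 103 [49, 46, 47, 45] 106 [48, 46, 45, 45] 109 [48, 45, 45, 44] 112 [48, 46, 48, 44] 115 [48, 46, 40, 44] 118 [49, 46, 41, 37] 121 [49, 48, 40, 46] 124 [49, 48, 41, 50] 127 [47, 46, 41, 39] 130 [51, 48, 44, 39] 133 [51, 47, 45, 41] 136 [51, 48, 46, 41] 139 [50, 48, 44, 43] 142 [50, 49, 45, 43] 145 [49, 49, 47, 44] 148 [49, 49, 47, 45] 151 [50, 49, 49, 45] 154 [50, 50, 50, 46] 157 [52, 50, 49, 47] 160 [52, 50, 48, 49] 163 [51, 50, 51, 49] 166 [51, 53, 50, 50] 169 [51, 53, 50, 50] 172 [51, 53, 52, 50]
```

>>> {"method": "servo_tool", "body": {
  "motion": [
    [0,0,0,0,0,4,255],
    [0,0,0,0,0,8,255],
    [0,0,0,0,0,12,255],
    [0,0,0,0,0,16,255],
    [0,0,0,0,0,20,255],
    [0,0,0,0,0,24,255],
    [0,0,0,0,0,28,255],
    [0,0,0,0,0,32,255],
    [0,0,0,0,0,36,255],
    [0,0,0,0,0,40,255],
    [0,0,0,0,0,40,255]
  ]
}}

```text
t: 17.18
tcp_pos: [0.53, 0.0307, 0.1163]
eef_rot: [-0.001, 0.027, 1.0, -0.001]
ft_force: [-1.5, 3.7, -0.1]
grip_width: 0.0231
```

```bash
sed -i '/^# tab/,$d' st.py
cat >> st.py <<'E'
S=r.get_image('side');g=S['frame'].astype(int)
def lum(d,a,c=np.array([.53,.0305])):
    p=[c[0]+d*np.cos(np.radians(a)),c[1]+d*np.sin(np.radians(a)),.04];u,v=proj(S,p);return int(g[int(round(v)),int(round(u))].mean())
print([(a,lum(.030,a),lum(.036,a),lum(.041,a)) for a in range(82,184,6)])
E
python3 st.py
```

```text
[-1.66  3.33 -0.05] [0.9   0.391 0.047]
tcp [0.53   0.0306 0.1163] yaw 86.9 j7 1.53 shift mm [-0.01 -0.61 -0.3 ] rv [-0.08 -0.06  6.9 ] t 17.375
[(82, 85, 83, 76), (88, 75, 74, 63), (94, 107, 100, 96), (100, 157, 149, 145), (106, 169, 169, 147), (112, 170, 168, 166), (118, 169, 168, 165), (124, 159, 166, 126), (130, 122, 111, 95), (136, 67, 91, 101), (142, 54, 61, 65), (148, 54, 93, 72), (154, 69, 87, 112), (160, 86, 93, 120), (166, 67, 110, 121), (172, 64, 122, 125), (178, 68, 123, 127)]
```

>>> {"method": "servo_tool", "body": {
  "motion": [
    [0,0.0005,0,0,0,3,255],
    [0,0.0005,0,0,0,6,255],
    [0,0.0005,0,0,0,9,255],
    [0,0.0005,0,0,0,11,255],
    [0,0.0005,0,0,0,11,255]
  ]
}}

```text
t: 18.05
tcp_pos: [0.53, 0.031, 0.1163]
eef_rot: [-0.001, 0.123, 0.992, -0.001]
ft_force: [-1.5, 2.6, 0.3]
grip_width: 0.0233
```

```bash
python3 st.py
```

```text
[-1.36  1.65 -0.13] [0.543 0.362 0.083]
tcp [0.5301 0.031  0.1163] yaw 75.89 j7 1.4 shift mm [-0.18 -0.95 -0.31] rv [-0.09 -0.05 -4.11] t 18.25
[(82, 84, 82, 68), (88, 75, 74, 64), (94, 111, 103, 100), (100, 159, 157, 164), (106, 169, 169, 152), (112, 169, 159, 163), (118, 123, 121, 161), (124, 100, 161, 129), (130, 97, 126, 108), (136, 66, 92, 101), (142, 53, 61, 65), (148, 53, 93, 73), (154, 69, 87, 113), (160, 86, 93, 120), (166, 67, 109, 121), (172, 64, 122, 127), (178, 68, 123, 128)]
```

Torque is still only friction, and the tab is at roughly 102–105° against a stop at about 97°. Small steps from here.

>>> {"method": "servo_tool", "body": {
  "motion": [
    [0,0,0,0,0,1.5,255],
    [0,0,0,0,0,3,255],
    [0,0,0,0,0,3,255]
  ]
}}

```text
t: 18.68
tcp_pos: [0.53, 0.031, 0.1163]
eef_rot: [-0.001, 0.149, 0.989, -0.001]
ft_force: [-1.9, 2.1, -0.8]
grip_width: 0.0237
```

```bash
python3 st.py|head -2
```

```text
[-1.25  2.29  0.08] [0.626 0.347 0.082]
tcp [0.5301 0.031  0.1163] yaw 72.89 j7 1.37 shift mm [-0.23 -0.98 -0.3 ] rv [-0.09 -0.05 -7.11] t 18.875
```

>>> {"method": "servo_tool", "body": {
  "motion": [
    [0,0,0,0,0,1.5,255],
    [0,0,0,0,0,3,255],
    [0,0,0,0,0,3,255]
  ]
}}

```text
t: 19.3
tcp_pos: [0.5301, 0.0311, 0.1163]
eef_rot: [-0.0, 0.175, 0.985, -0.001]
ft_force: [-2.0, 1.8, -0.4]
grip_width: 0.023
```

```bash
python3 st.py
```

```text
[-1.25  2.26 -0.3 ] [0.705 0.356 0.062]
tcp [0.5301 0.0311 0.1163] yaw 69.9 j7 1.33 shift mm [-0.3  -1.04 -0.31] rv [ -0.08  -0.05 -10.1 ] t 19.5
[(82, 80, 80, 57), (88, 75, 73, 62), (94, 111, 104, 101), (100, 159, 157, 165), (106, 168, 168, 145), (112, 159, 168, 167), (118, 163, 175, 170), (124, 155, 173, 129), (130, 118, 126, 108), (136, 67, 91, 101), (142, 53, 60, 65), (148, 53, 94, 73), (154, 69, 88, 113), (160, 87, 93, 121), (166, 68, 110, 122), (172, 64, 123, 126), (178, 68, 124, 128)]
```

>>> {"method": "servo_tool", "body": {
  "motion": [
    [0,0,0,0,0,1.5,255],
    [0,0,0,0,0,2.5,255],
    [0,0,0,0,0,2.5,255]
  ]
}}

```text
t: 19.92
tcp_pos: [0.5301, 0.0311, 0.1163]
eef_rot: [-0.0, 0.196, 0.981, -0.001]
ft_force: [-0.7, 3.1, -0.6]
grip_width: 0.0228
```

```bash
python3 st.py|head -2
```

```text
[-1.62  2.69 -0.08] [0.751 0.323 0.092]
tcp [0.5301 0.0311 0.1163] yaw 67.4 j7 1.3 shift mm [-0.35 -1.07 -0.32] rv [ -0.08  -0.05 -12.6 ] t 20.125
```

>>> {"method": "servo_tool", "body": {
  "motion": [
    [0,0,0,0,0,1,255],
    [0,0,0,0,0,2,255],
    [0,0,0,0,0,2,255]
  ]
}}

```text
t: 20.55
tcp_pos: [0.5301, 0.0312, 0.1163]
eef_rot: [-0.0, 0.213, 0.977, -0.001]
ft_force: [-1.0, 2.6, 0.2]
grip_width: 0.0231
```

```bash
python3 st.py|head -2
python3 - <<'E'
from h import *
s=snap('side','s6');w=snap('wrist','w6')
a=cv2.resize(s['frame'][150:220,200:285,::-1],None,fx=5,fy=8,interpolation=cv2.INTER_CUBIC)
b=cv2.resize(w['frame'][140:225,205:305,::-1],(375,560),interpolation=cv2.INTER_CUBIC)
cv2.imwrite('pics/z6.png',np.hstack([a,b]))
E
```

```text
[-0.97  2.92 -0.3 ] [0.772 0.318 0.177]
tcp [0.5301 0.0312 0.1163] yaw 65.41 j7 1.28 shift mm [-0.41 -1.09 -0.31] rv [ -0.08  -0.05 -14.59] t 20.75
```

View pics/z6.png

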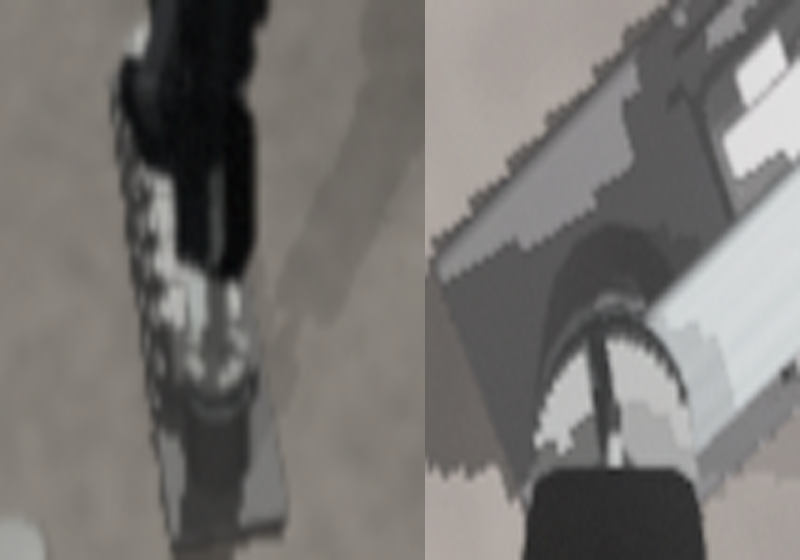

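The wrist view shows the tab along the cradle over the organizer's end, and torque has risen to 0.18 N m. I'll compare the tab's edge with the cradle's numerically.

Run:
```python
from h import *
w=load('w6');P=lambda x,y,z:ray(w,205+(x-425)/3.75,140+y/6.588,z)
an=lambda a,b:np.degrees(np.arctan2(*(b-a)[1::-1]))
print('tab',an(P(648,308,.041),P(798,168,.041)),'cradle edge',an(P(440,248,.006),P(640,45,.006)),'lower tab edge',an(P(700,475,.041),P(790,395,.041)))
f=w['frame'][130:225,200:330]; print(f.shape)
lsd=cv2.createLineSegmentDetector(); L=lsd.detect(cv2.cvtColor(w['frame'],cv2.COLOR_RGB2GRAY))[0][:,0]
for l in L:
    a,b=P(0,0,0),0
    p=ray(w,l[0],l[1],.041);q=ray(w,l[2],l[3],.041)
    if np.hypot(l[2]-l[0],l[3]-l[1])>14 and l[1]<230: print(l.round(0),round(an(p,q)%180,1))
```

```text
tab 94.59978367661516 cradle edge 95.71960718152269 lower tab edge 94.17879977975169
(95, 130, 3)
[244. 210. 267. 210.] 65.9
[482.  36. 467.  44.] 91.5
[479. 104. 462.  58.] 6.6
[451.  54. 433.  64.] 95.6
[448. 121. 429.  77.] 6.6
[230. 228. 233. 212.] 142.9
[355. 110. 340. 118.] 93.4
[417. 137. 397.  94.] 6.5
[251. 208. 248. 192.] 164.7
[385.  92. 372. 100.] 95.0
[277. 214. 280. 228.] 168.7
[370.  99. 354. 110.] 100.6
[386. 152. 366. 112.] 6.8
[276. 209. 308. 190.] 97.5
[246. 191. 235. 201.] 108.5
[357. 168. 337. 130.] 6.6
[308. 164. 264. 187.] 94.6
[312. 145. 333. 182.] 6.6
[331. 186. 309. 147.] 6.6
[371. 111. 390. 151.] 6.8
[341. 129. 361. 167.] 6.9
[271. 197. 257. 190.] 38.3
[401.  94. 421. 136.] 6.7
[433.  75. 451. 118.] 6.6
[484. 101. 511.  86.] 96.8
[466.  56. 483. 101.] 6.6
[453. 118. 480. 103.] 96.6
[494.  38. 474.  51.] 100.6
[511.  83. 495.  39.] 6.4
[422. 135. 449. 121.] 96.2
[308. 199. 330. 187.] 96.4
[392. 152. 417. 138.] 96.6
[423.  80. 409.  89.] 100.8
[447.  49. 478.  33.] 92.5
[137.  93. 149. 108.] 10.9
[363. 168. 386. 155.] 96.7
[335. 184. 358. 171.] 96.6
[473.  29
[... 369 characters left out ...]
[346. 104. 332. 112.] 97.8
[388.  84. 403.  75.] 95.2
[407.  55. 434.  40.] 94.2
[319. 120. 306. 128.] 97.1
[292. 136. 280. 144.] 96.7
[  7. 110. 137.  94.] 72.1
[181.  96. 179.  77.] 160.4
[134.  97. 102. 101.] 72.9
[480.  18. 457.  30.] 93.7
[231. 176. 255. 171.] 77.8
[209. 183. 228. 175.] 86.5
[ 67. 106.  13. 112.] 71.9
[137.  89.   4. 106.] 72.1
[296. 129. 309. 122.] 95.0
[178.  76. 166.  66.] 23.3
[260. 149. 209. 179.] 96.9
[ 12. 102.  98.  91.] 72.0
[166.  66. 151.  66.] 63.1
[116.  89. 131.  87.] 71.0
[432.  64. 417.  72.] 96.3
[317. 183. 308. 167.] 5.8
[ 25. 229.  43. 254.] 0.5
[358. 184. 373. 181.] 76.1
[466.  43. 450.  52.] 96.1
[401.  82. 387.  90.] 96.1
[327. 210. 311. 213.] 76.1
```

>>> {"method": "servo_tool", "body": {
  "motion": [
    [0,0,0,0,0,0.4,255],
    [0,0,0,0,0,0.7,255],
    [0,0,0,0,0,0.7,255]
  ]
}}

```text
t: 21.28
tcp_pos: [0.5301, 0.0312, 0.1163]
eef_rot: [-0.0, 0.219, 0.976, -0.001]
ft_force: [-0.7, 3.1, -0.8]
grip_width: 0.0232
```

```bash
python3 st.py|head -2
```

```text
[-1.07  2.86 -0.31] [0.808 0.299 0.253]
tcp [0.5301 0.0312 0.1163] yaw 64.71 j7 1.27 shift mm [-0.45 -1.12 -0.3 ] rv [ -0.07  -0.05 -15.29] t 21.475
```

The torque climbs steeply now (0.25 N m for another 0.7°), so the tab is on its stop. Unwinding 4°, then lifting out.

>>> {"method": "servo_tool", "body": {
  "motion": [
    [0,0,0,0,0,-2,255],
    [0,0,0,0,0,-4,255],
    [0,0,0,0,0,-4,255],
    [0,0,-0.003,0,0,-4,255],
    [0,0,-0.008,0,0,-4,255],
    [0,0,-0.02,0,0,-4,255],
    [0,0,-0.05,0,0,-4,255],
    [0,0,-0.05,0,0,-4,255]
  ]
}}

```text
t: 22.52
tcp_pos: [0.5324, 0.0305, 0.169]
eef_rot: [0.003, 0.185, 0.983, 0.0]
ft_force: [-0.2, 0.5, -0.7]
grip_width: 0.0233
```

```bash
python3 st.py|head -1;python3 - <<'E'
from h import *
plan([.476,-.2309,.166],149)
w=load('wl');an=lambda a,b:np.degrees(np.arctan2(*(b-a)[1::-1]))
E
```

```text
[-0.45  0.1  -1.04] [-0.026  0.02   0.038]
tcp [0.5295 0.0311 0.1657] yaw 68.7 j7 1.29 shift mm [-4.5270e+01 -2.6353e+02  2.0000e-01] rv [-3.00e-02 -1.80e-01 -8.03e+01] t 22.775
```

>>> {"method": "servo_tool", "body": {
  "motion": [
    [0,-0.04,0,0,0,-10,255],
    [-0.01,-0.09,0,0,0,-20,255],
    [-0.02,-0.14,0,0,0,-30,255],
    [-0.03,-0.19,0,0,0,-40,255],
    [-0.04,-0.23,0,0,0,-50,255],
    [-0.045,-0.255,0,0,0,-60,255],
    [-0.045,-0.2635,0,0,0,-70,255],
    [-0.045,-0.2635,0,0,0,-80,255],
    [-0.045,-0.2635,0,0,0,-80,255],
    [-0.045,-0.2635,0,0,0,-80,255],
    [-0.045,-0.2635,0,0,0,-80,255]
  ]
}}

```text
t: 24.15
tcp_pos: [0.4758, -0.2305, 0.1661]
eef_rot: [-0.002, -0.49, 0.872, 0.0]
ft_force: [-0.3, -0.2, -1.5]
grip_width: 0.023
```

Run:
```python
from h import *
l0=load('wl')
s=snap('side','s7');t=snap('top','t7');w=snap('wrist','w7')
plan([.476,-.2309,.12],149);q=r.get_state();T=R.from_quat(q['eef_rot'],scalar_first=True);print(q['joint_pos'].round(2))
tip=q['tcp_pos']-[0,0,.0712]
print('side tip,mouth,handle',[np.round(proj(s,p),1).tolist() for p in(tip,[.476,-.2309,.045],tip+[0,0,.067])])
u,v=np.round(proj(s,tip)).astype(int)
a=cv2.resize(s['frame'][v-45:v+35,u-25:u+35,::-1],(420,560),interpolation=cv2.INTER_CUBIC)
b=cv2.resize(l0['frame'][120:230,195:295,::-1],(370,560),interpolation=cv2.INTER_CUBIC)
cv2.imwrite('pics/z7.png',np.hstack([a,b]));print(u,v)
g=s['frame'].mean(2).astype(int)
for k in range(v-14,v+10,2): print(k,g[k,u-10:u+11])
```

```text
tcp [ 0.4759 -0.2305  0.1662] yaw 148.7 j7 2.83 shift mm [ 0.14 -0.34 46.21] rv [ 0.08 -0.15 -0.3 ] t 24.3
[ 0.48  0.47 -0.15  2.11  0.13  0.57  2.83]
side tip,mouth,handle [[219.5, 273.9], [221.2, 290.4], [217.1, 250.0]]
219 274
260 [ 27  13  12  12  10  12  12  10  11  11  11  34  67  74  70  66  75  94
 106 129 134]
262 [ 62  27  13  12   9  10  11  12   9  12  10  12  34  73 105 114 131 134
 133 134 133]
264 [130 113  94  86  68  41  23  16  10  11  12  29  77 125 134 136 136 136
 135 135 134]
266 [136 135 135 135 133 129 112  79  45  39  40  61  85 119 132 136 137 137
 137 136 135]
268 [137 138 137 137 136 137 133 116  84  79  79  77  81 106 130 133 134 135
 136 136 136]
270 [139 139 139 137 137 137 135 126  87  80  79  78  79 101 129 133 135 136
 137 138 138]
272 [139 139 138 137 137 136 136 127  90  76  76  80  96 122 132 134 135 137
 139 140 141]
274 [139 139 137 137 136 137 136 127  88  70  78 101 119 122 123 122 124 132
 134 135 136]
276 [135 134 134 134 134 134 134 127 100  92 112 122 124 125 124 124 124 124
 125 124 125]
278 [126 125 126 126 126 125 125 126 124 125 125 126 126 126 126 126 127 127
 127 126 127]
280 [125 126 125 125 126 125 125 125 126 126 126 126 126 126 126 126 127 127
 127 127 127]
282 [125 125 125 125 126 125 125 125 126 126 126 126 126 126 126 126 127 127
 127 127 127]
```

View pics/z7.png

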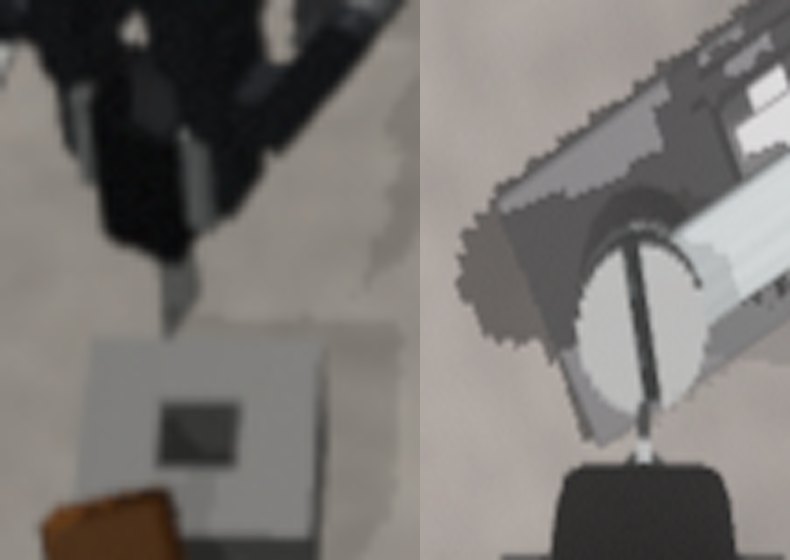

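Right half: the tab lies over the organizer's end with the key clear of the slot. Left half: the key hangs upright over the free hole at about (199,434), within 2 mm. Lowering.

>>> {"method": "servo_tool", "body": {
  "motion": [
    [-0.0005,-0.0012,0.025,0,0,0,255],
    [-0.0005,-0.0012,0.04,0,0,0,255],
    [-0.0005,-0.0012,0.048,0,0,0,255],
    [-0.0005,-0.0012,0.056,0,0,0,255],
    [-0.0005,-0.0012,0.056,0,0,0,255]
  ]
}}

```text
t: 24.92
tcp_pos: [0.4768, -0.2307, 0.1098]
eef_rot: [-0.002, -0.49, 0.872, 0.0]
ft_force: [0.2, 0.7, -1.5]
grip_width: 0.0233
```

>>> {"method": "servo_tool", "body": {
  "motion": [
    [0,0,0.008,0,0,0,255],
    [0,0,0.016,0,0,0,255],
    [0,0,0.024,0,0,0,255],
    [0,0,0.03,0,0,0,255],
    [0,0,0.033,0,0,0,255],
    [0,0,0.033,0,0,0,255]
  ]
}}

```text
t: 25.68
tcp_pos: [0.4766, -0.2307, 0.0766]
eef_rot: [-0.002, -0.49, 0.872, 0.0]
ft_force: [-0.5, 0.4, -1.6]
grip_width: 0.0232
```

>>> {"method": "servo_tool", "body": {
  "motion": [
    [0,0,0.001,0,0,0,255],
    [0,0,0.002,0,0,0,255],
    [0,0,0.0025,0,0,0,255],
    [0,0,0.0025,0,0,0,255]
  ]
}}

```text
t: 26.18
tcp_pos: [0.4767, -0.2307, 0.0742]
eef_rot: [-0.002, -0.49, 0.872, 0.0]
ft_force: [-0.1, -0.3, 0.1]
grip_width: 0.0232
```

>>> {"method": "servo_tool", "body": {
  "motion": [
    [0,0,0.0003,0,0,0,255],
    [0,0,0.0005,0,0,0,255],
    [0,0,0.0005,0,0,0,255]
  ]
}}

```text
t: 26.55
tcp_pos: [0.4766, -0.2307, 0.0742]
eef_rot: [-0.002, -0.49, 0.872, 0.0]
ft_force: [-1.3, 1.0, 5.5]
grip_width: 0.0231
```

It bottomed at 0.0742, the same height as before it was lifted. Releasing and going up.

>>> {"method": "servo_tool", "body": {
  "motion": [
    [0,0,0,0,0,0,200],
    [0,0,0,0,0,0,175],
    [0,0,0,0,0,0,150],
    [0,0,0,0,0,0,150],
    [0,0,0,0,0,0,150],
    [0,0,-0.005,0,0,0,150],
    [0,0,-0.015,0,0,0,150],
    [0,0,-0.04,0,0,0,150],
    [0,0,-0.1,0,0,0,150],
    [0,0,-0.16,0,0,0,150],
    [0.08,0,-0.2,0,0,0,150],
    [0.08,0,-0.2,0,0,0,150],
    [0.08,0,-0.2,0,0,0,150]
  ]
}}

```text
t: 28.18
tcp_pos: [0.4348, -0.3012, 0.2762]
eef_rot: [-0.001, -0.488, 0.873, -0.001]
ft_force: [-0.2, -0.2, 0.1]
grip_width: 0.035
```

Run:
```python
from h import *
s=snap('side','s8');t=snap('top','t8');w=snap('wrist','w8');print(r.get_state()['tcp_pos'],r.get_state()['ft_force'])
o=load('s2'); T0=load('top0')
for n,p in(('key',[.4766,-.2307,.07]),('latch',[.53,.03,.05])):
    u,v=np.round(proj(s,p)).astype(int);print(n,u,v)
a=cv2.resize(s['frame'][255:355,180:250,::-1],(280,400),interpolation=cv2.INTER_CUBIC)
u,v=np.round(proj(t,[.53,.06,.04])).astype(int)
b=cv2.resize(t['frame'][v-35:v+35,u-40:u+40,::-1],(460,400),interpolation=cv2.INTER_CUBIC)
cv2.imwrite('pics/z8.png',np.hstack([a,b]))
d=np.abs(t['frame'].astype(int)-T0['frame']).max(2); print('organizer/bystander diffs vs start (top), rows 60-330:')
m=(d>40).astype(np.uint8); m=cv2.morphologyEx(m,cv2.MORPH_OPEN,np.ones((3,3)))
n,_,st,_=cv2.connectedComponentsWithStats(m); print([x[:5].tolist() for x in st[1:] if x[4]>15])
```

```text
[ 0.43606096 -0.29731185  0.27409437] [-0.04923194  0.09091158 -0.72226342]
key 221 282
latch 243 193
organizer/bystander diffs vs start (top), rows 60-330:
[[244, 211, 8, 8, 62], [249, 219, 10, 14, 100], [259, 223, 10, 13, 91], [447, 229, 65, 90, 3583], [407, 237, 29, 22, 473], [384, 241, 23, 22, 395], [20, 337, 184, 47, 4053]]
```

The picture limit is reached, so the last checks are numeric: tab angle from the top view, and the key handle's position in the side view compared with the start.

Run:
```python
from h import *
t=load('t8');g=t['frame'].mean(2);c=np.array([.53,.0305])
lum=lambda d,a:cv2.remap(g.astype(np.float32),*[np.float32([[k]]) for k in proj(t,[c[0]+d*np.cos(np.radians(a)),c[1]+d*np.sin(np.radians(a)),.041])],cv2.INTER_LINEAR)[0,0]
print('tab scan',[(a,int(lum(.022,a)),int(lum(.028,a))) for a in range(60,196,6)])
for n in('s2','s8'):
    f=load(n)['frame'].astype(int)[262:305,205:240]; m=(f.max(2)<50).astype(np.uint8)
    k,l,st,ce=cv2.connectedComponentsWithStats(m); i=1+st[1:,4].argmax(); print(n,st[i],ce[i].round(1))
s=load('s8'); print('expected key px grip/top',np.round(proj(s,[.4766,-.2307,.07]),1)-[205,262],np.round(proj(s,[.4766,-.2307,.095]),1)-[205,262])
```

```text
tab scan [(60, 89, 55), (66, 93, 39), (72, 151, 43), (78, 169, 178), (84, 173, 188), (90, 176, 189), (96, 186, 190), (102, 189, 190), (108, 190, 170), (114, 118, 80), (120, 68, 54), (126, 55, 53), (132, 54, 54), (138, 55, 54), (144, 91, 58), (150, 107, 96), (156, 108, 108), (162, 106, 96), (168, 111, 76), (174, 110, 83), (180, 111, 86), (186, 110, 80), (192, 110, 71)]
s2 [  6   8  20  35 494] [15.9 22.7]
s8 [  7   6  18  37 462] [15.8 22. ]
expected key px grip/top [15.7 20.3] [14.9 12. ]
```

```bash
python3 -c "
from station import r
print(r.sign_off(), r.get_state()['t'])"
```

```text
the job is handed in; nothing more can be done
the job is handed in; nothing more can be done
```

The organizer is locked in: I turned the latch clockwise to its stop with the key, then put the key back in its holder, let go, and handed the job in at about 28 s of the 64 s.

**Latch:**
- **Forces:** no reading on the latch passed 10 N. The highest was 9.8 N, when the blade bottomed in the slot. At the stop the twist rose sharply, from 0.09 to 0.25 N m over about 3°; I stopped there, eased back and lifted out.
- **Drop-in:** the blade seems to have slipped into the slot during the light descent, while I was still holding it about 10° off. The clockwise search turn after that didn't have to find the slot.
- **Tab angle:** with the key still in the slot, the wrist camera put the tab within about 1° of the cradle's length. The final top-view scan was coarser and read about 93°, against 96–97° for the cradle.

**Key:** it bottomed at the same height as before I lifted it (0.0742 m). In the side view it sits within a pixel of where it started. It now stands turned about 45° from its starting yaw, which the holder allows.

**Everything else:** comparing top views from before and after, only the tab, the arm and the brown look-alike key had changed.

**Not as planned:**
- **Brown key:** it toppled over by itself early on and came to rest against the holder. My arm was about 15 cm above it. I first gripped the real key high and turned it in its hole so the fingers would clear it.
- **Last check:** I used up the 12 pictures, so I never viewed the final close-up; those last checks are numeric only.

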